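# Fit the blade frame and wind the chip cutter's pusher up to it

### The job

Set up the hand-cranked chip cutter: stand the loose blade frame on the seat at the far end of the cutter from the handwheel, fully down over its two pegs, and let go of it. Then wind the handwheel until the pusher comes up against the foot of the frame, snug but not forced, and leave it there. Leave the things standing around it where they are.

Things in the scene. Friction and masses are not known exactly. Their poses are not given: they have to be found in the camera images.
- chip_cutter: Grey chip cutter, fixed to the worktop: a deck 226 x 120 mm whose top is 20 mm above the worktop, with a gear housing and an aluminium handwheel at one end and two upright pegs at the other. Origin: on the worktop under the deck. x runs level along the deck from the handwheel end to the peg end (the deck spans x -116 to +110 mm), y across it, z up.
- seat (a point): Midpoint between the two pegs, on the deck's top face (20 mm above the worktop, 85 mm along the cutter's x). The pegs stand 40 mm to either side along the cutter's y; each is 9 mm thick and 19 mm tall, its top 6 mm tapering to 3 mm.
- blade_frame: Loose upright aluminium frame with a grid, 0.45 kg. Origin: centre of the foot's underside; x normal to the grid, y along its width, z up. Foot 40 (x) x 120 (y) x 24 mm tall with two 12 mm holes right through it, at y = -40 and +40 mm. Above it the frame is 14 mm thick (x), 118 mm wide; top bar 16 mm high, its top at z = 112 mm: grip it there across its thickness. Same from both sides.
- pusher: Aluminium pusher that slides along the cutter's x: a low sled 84 mm wide, 18 mm high, with an upright push plate, 75 mm high in all, and a toothed rack behind. Origin: middle of the sled's front face (the nose), 12 mm above the deck. The nose meets the seated frame's foot when 20 mm in x from the foot's middle; the plate then stays 7 mm clear of the grid.
- wheel_axis (a point): Centre of the handwheel, on its upright axis, at the height of the rim (95 mm above the worktop; 75 mm towards the wheel end from the cutter's origin).
- handwheel (a joint): Turn of the handwheel, rad, growing clockwise seen from above; clockwise moves the pusher towards the pegs, 36 mm a turn (5.73 mm per rad). Friction of about 0.05 N m (1.3 N at the knob) keeps it where it is left. At 0 the nose is 16 mm behind the cutter's origin and the knob lies on the cutter's +x side of the axis. 1 N at the knob gives 7 N at the nose.
- knob_mid (a point): Middle of the black upright knob on the handwheel's rim, 34 mm above the rim's centre line and 40 mm from the axis. The knob is 42 mm tall and 20 to 22 mm thick, its top 18 mm above this point, its lower end 24 mm below; it revolves freely on its pin, so a hand can hold it from above without turning along.
- shaker: Bystander: steel shaker with a punched lid, 68 mm across, 103 mm tall. Origin at its underside.
- timer: Bystander: white kitchen timer lying flat, 79 x 81 x 19 mm. Origin at its underside.
- mayo: Bystander: off-white squeeze bottle, 60 mm across, 200 mm tall. Origin at its underside.
- tub: Bystander: clear take-away tub, 93 x 119 x 46 mm. Origin at its underside.

How it is judged:
By the outcome, as a careful person would: the job done as asked, in the order asked, and still so for the second after the job is handed in, with the robot touching nothing.
It also fails if it takes over 72 s, if anything falls off the work surface, if the arm or the gripper's body presses on something with over 40 N, if the wrist force passes 120 N, or if a joint passes its speed limit or range.

### The arm

A 6-joint arm with a two-finger parallel gripper is mounted at the origin on a cart in front of the work surface, level with it; the furniture and walls round the work are solid. World frame = base frame: x ahead of the robot, y to its left, z up, the work surface at z = 0. Lengths are in mm, angles in rad, forces in N, time in s.
With the tool pointing down it reaches from about 300 to 775 mm from the base axis. Payload 14.6 kg.
Tool frame: the origin (TCP) lies midway between the tips of the shut fingers; the grasp point (between the pads) lies grasp_offset behind it (grasp_offset is the distance from the TCP to the grasp point, in mm); z points along the fingers, y is the line along which they close (so a half turn about z gives the same grasp; the last joint's range is limited). The gripper opens to 94 mm and grips with 3 to 60 N. Pads are 16 mm wide; open, the fingers measure 119 mm over their backs; the gripper's body (75 mm by 177 mm) begins 78 mm behind the grasp point.
Start: joints at [1.262, 0.3, 1.521, -0, 1.321, -0.067], TCP at [131.696, 533.99, 205.446] pointing down, gripper open.
Joint ranges: [-3.03, 3.03], [-0.79, 2.21], [0.23, 2.52], [-1.04, 4.18], [0, 3.07], [-2.55, 2.55]. Speed limits (rad/s): [2.22, 2.22, 2.57, 3.14, 3.14, 3.14].

### API

Orientations are given as [roll, pitch, yaw] about the fixed x, y, z axes, in that order (R = Rz(yaw) Ry(pitch) Rx(roll)).
In Python, from cell import * gives the robot as it stands. The module is installed in compiled form; this text tells all that it offers.
- The arm moves only by the shell command python3 -m jog 'ROWS' [FORCE]. ROWS is JSON, a list of rows, each a list of 3 entries, a list of its own where there are three numbers: the finger opening in mm, from 0 to 94, then the shift along the tool's x, y, z in units of 50 mm (1.0 is 50 mm), then the turn about the tool's z in units of 180 degrees (1.0 is 180 degrees). In form: [[fingers, [dx, dy, dz], twist], ...]. A call has 1 to 20 rows; each row shifts and turns the commanded pose from where the row before left it, along the tool's axes as they then stand; what a row does not reach is not made up. A row lasts 1/10 s, in which the tool goes at most 50 mm and 8.59 degrees, less where a joint would pass 70% of its speed; a pose out of reach is approached as far as the arm can. A call with a number of a shift or a turn outside -1 to 1 is refused whole. A call with a gripper value outside its range is refused whole. The fingers move at their own pace and stop on an object; FORCE is the grip in N (left out, the last holds). Time passes only in rows, so rows that do not move let the fingers close. It gives the time, the measured TCP pose, the force, the opening and the grip force at its end, in the units of the state.
- read_state(): the state, without advancing time (a new reading comes with each control period).
- camera(name): name is "scene" or "top" or "wrist"; returns the picture (420x560x3 uint8, red, green, blue); there is no depth.
- calibration(name): a dict with "mtx" (3x3 intrinsics, pixels), "distortion" ([k1, k2, p1, p2, k3] as OpenCV has them; the pictures are not rectified), "cam_to_world" (4x4, takes a point from camera to world coordinates); the wrist camera has in their place "hand_eye" (4x4, takes a point from camera to tool coordinates, whose origin is the TCP and whose axes are the flange's). Camera axes: x right, y down, z forward; pixel columns grow to the right and rows downward; lengths in mm; the calibration is good to about 2 mm. A picture is of the moment at which its call begins: read the wrist's pose just before it. calibration takes no time and is no camera call.
- sign_off(): hands the job in; it is judged then, once.
Trained networks look in the newest picture that a camera, given by its name, has taken for a name from the list of things; names that differ only in an ending like _2 or _b are one class to them, and where a whole thing is asked for, a point or a joint stands for the part that bears it (a point fixed in the world has none). Each returns a list of dicts, best first, with "conf" (0 to 1); they miss things now and then, are a little off and sometimes report something else, mostly with a low value. They report only what shows in the picture. A call takes as long as a camera call.
- regions_of(camera, query): "pixels" (420x560 bool, what is visible of it) and "rect" ([centre column, centre row, width, height] in pixels, round what is visible of it).
The state is a dict: "clock": time; "joints": joint angles; "qd": joint speeds; "effort": joint torques, N m; "eef_pos": TCP position; "eef_rot": TCP orientation; "wrist_force": force on the tool from outside, world axes, zero at the start; "moment": the same for the moment, N m; "finger_gap": finger opening in mm; "finger_force": force on a finger pad.
Only numpy, scipy, OpenCV 4.12 (cv2) and the standard library are available. Lean on these libraries where they do the work, as an engineer would, in place of code of your own. Each camera call takes 0.05 s, during which the arm holds its last target. There are 200 camera calls.

## Working session

There is one attempt and no reset: what is moved stays moved. The work goes in short steps, Python scripts to look and compute and a shell command to move; the robot and the scene stay as the last step left them, time stands still between calls to the robot, and variables do not carry over. Pictures are saved under pics/ and viewed, at most 12 in all, crops included, and the job is handed in when it is done.

```bash
mkdir -p pics; python3 - <<'E'
from cell import *
import cv2,numpy as np
s=read_state();print(s)
ims=[]
for c in ["scene","top"]:
    im=camera(c);cv2.imwrite(f"pics/{c}0.png",im[:,:,::-1])
    k=calibration(c);print(c,np.round(k["mtx"],1).tolist(),np.round(k["cam_to_world"],3).tolist(),k["distortion"])
    for q in ["chip_cutter","blade_frame","pusher","handwheel","knob_mid","shaker","timer","mayo","tub"]:
        r=regions_of(c,q)
        print(c,q,[(round(x["conf"],2),np.round(x["rect"]).tolist()) for x in r[:2]])
print(calibration("wrist"))
E
```

```text
{'clock': 0.0, 'joints': array([ 1.26243646e+00,  3.00488649e-01,  1.52159823e+00, -2.55995873e-05,
        1.32068786e+00, -6.65859573e-02]), 'qd': array([-0.00020843,  0.00067193,  0.00140336,  0.00038554,  0.00093413,
       -0.00056943]), 'effort': array([ 2.04812983e-03, -5.31811059e+01, -3.52730048e+01,  7.09532993e-02,
        2.44644616e-02, -1.25809993e-04]), 'eef_pos': array([131.60433566, 533.74689701, 204.86945022]), 'eef_rot': array([-3.14041155e+00, -5.39110124e-05,  2.89982507e+00]), 'wrist_force': array([-0.2602573 ,  0.15276118, -0.4650563 ]), 'moment': array([ 0.02970564, -0.00946401,  0.02008086]), 'finger_force': 0.0, 'finger_gap': 94.0342288013109}
scene [[494.2, 0.0, 287.4], [0.0, 494.2, 219.2], [0.0, 0.0, 1.0]] [[-0.766, -0.435, 0.473, -110.403], [-0.642, 0.499, -0.582, 1045.393], [0.017, -0.75, -0.661, 905.798], [0.0, 0.0, 0.0, 1.0]] [-0.1311341  0.         0.         0.         0.       ]
scene chip_cutter [(0.66, [272.0, 233.0, 89.0, 94.0])]
scene blade_frame [(0.74, [337.0, 246.0, 45.0, 58.0])]
scene pusher [(0.64, [280.0, 227.0, 30.0, 38.0])]
scene handwhe
[... 955 characters left out ...]
 32.0, 33.0])]
top tub [(0.61, [192.0, 214.0, 56.0, 38.0]), (0.51, [378.0, 265.0, 35.0, 32.0])]
{'mtx': array([[291.0918442 ,   0.        , 279.59956078],
       [  0.        , 291.0918442 , 213.16485917],
       [  0.        ,   0.        ,   1.        ]]), 'distortion': array([-0.05478252,  0.        ,  0.        ,  0.        ,  0.        ]), 'hand_eye': array([[-3.71014688e-04, -9.69847813e-01, -2.43711063e-01,
         7.14215735e+01],
       [ 9.99999750e-01, -5.06580394e-04,  4.93581584e-04,
         1.62665193e-01],
       [-6.02158266e-04, -2.43710819e-01,  9.69847758e-01,
        -1.79733557e+02],
       [ 0.00000000e+00,  0.00000000e+00,  0.00000000e+00,
         1.00000000e+00]])}
```

View pics/scene0.png

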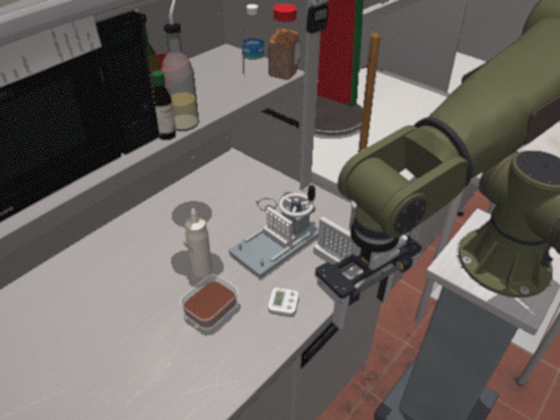

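View pics/top0.png

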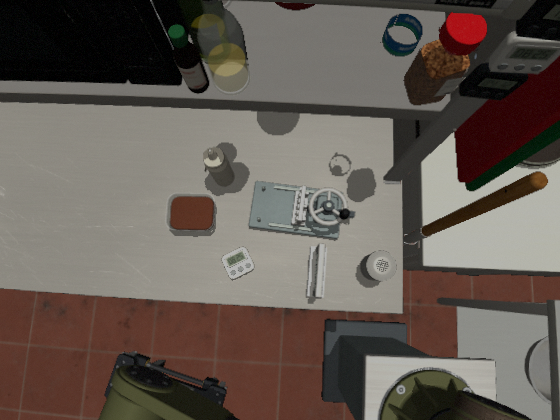

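The top picture shows the cutter's wheel at (328,207) and its pegs at (262,190) and (258,222). The loose frame is at (316,270), standing along image rows. I'll enlarge this part and work out positions.

```bash
cat > h.py <<'E'
from cell import *
import cv2,numpy as np
def ray(c,uv,T=None):
    k=calibration(c)
    p=cv2.undistortPoints(np.array([[uv]],float),k["mtx"],np.array(k["distortion"]))[0,0]
    T=k["cam_to_world"] if T is None else T
    T=np.array(T); d=T[:3,:3]@[p[0],p[1],1]; return T[:3,3],d
def at(c,uv,z,T=None):
    o,d=ray(c,uv,T); return o+d*(z-o[2])/d[2]
def proj(c,P,T=None):
    k=calibration(c);T=np.array(k["cam_to_world"] if T is None else T);W=np.linalg.inv(T)
    return cv2.projectPoints(np.array(P,float).reshape(-1,3),cv2.Rodrigues(W[:3,:3])[0],W[:3,3],k["mtx"],np.array(k["distortion"]))[0][:,0]
def wristT(s=None):
    from scipy.spatial.transform import Rotation as R
    s=s or read_state(); T=np.eye(4); T[:3,:3]=R.from_euler('xyz',s["eef_rot"]).as_matrix(); T[:3,3]=s["eef_pos"]
    return T@calibration("wrist")["hand_eye"]
E
python3 - <<'E'
from h import *
im=camera("top")
c=cv2.resize(im[150:310,180:410],None,fx=3.4,fy=3.4,interpolation=cv2.INTER_CUBIC)
cv2.imwrite("pics/c1.png",c[:,:,::-1])
r=regions_of("top","chip_cutter")[0]["pixels"];print(cv2.minAreaRect(np.argwhere(r)[:,::-1].astype(np.float32)))
for n,u in dict(pegA=(262,190),pegB=(258,222)).items():print(n,at("top",u,39).round())
print("wheel",at("top",(328,207),95).round())
r=regions_of("top","blade_frame")[0]["pixels"];b=cv2.minAreaRect(np.argwhere(r)[:,::-1].astype(np.float32));print(b)
print("frame",at("top",(312,271),0).round(),at("top",(318,270),112).round())
for q,z in [("shaker",50),("timer",19),("mayo",100),("tub",40)]:print(q,at("top",regions_of("top",q)[0]["rect"][:2],z).round())
E
```

```text
((301.8922424316406, 208.78659057617188), (103.22773742675781, 50.79955291748047), 7.800187587738037)
pegA [535. 431.  39.]
pegB [454. 435.  39.]
wheel [489. 272.  95.]
((316.7455749511719, 270.18487548828125), (17.101295471191406, 53.15068435668945), 4.23639440536499)
frame [345. 296.   0.] [343. 291. 112.]
shaker [366. 142.  50.]
timer [353. 474.  19.]
mayo [569. 531. 100.]
tub [467. 599.  40.]
```

View pics/c1.png

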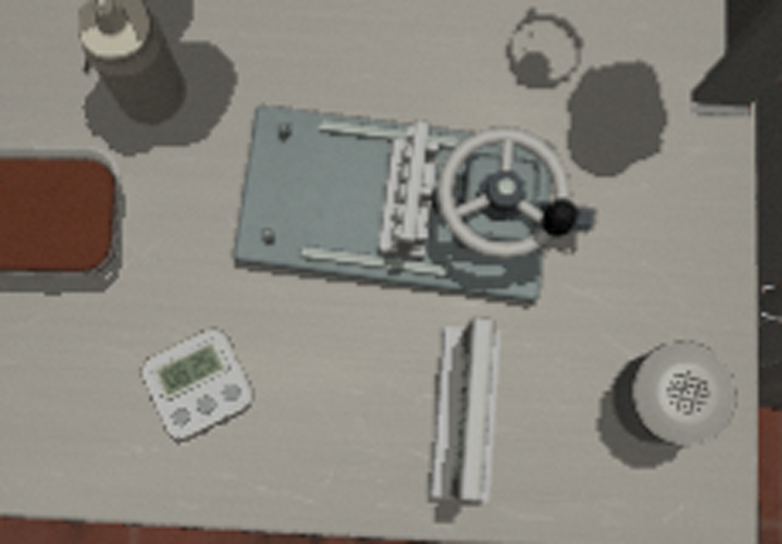

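The enlarged crop shows the peg tips at crop (284,131) and (267,237) and the wheel hub at (506,187). The black knob is at (562,216), on the side away from the pegs. The frame's top bar runs from (485,321) to (473,502).

```bash
python3 - <<'E'
from h import *
import cell
print([n for n in dir(cell) if n[0]!='_'], getattr(cell,'grasp_offset',None))
f=lambda u,z:at("top",(u[0]/3.4+180,u[1]/3.4+150),z)
a,b=f((485.5,321),112),f((473,502),112)
print("bar",a.round(1),b.round(1),((a+b)/2).round(1),"len",np.linalg.norm(a-b))
from scipy.optimize import least_squares
obj=np.array([[85,40,39],[85,-40,39],[-75,0,100],[110,-60,20],[110,60,20],[-116,60,20]],float)
pix=np.array([(284,128),(267,234),(506,187),(258,104),(234,266),(537,304)],float)/3.4+[180,150]
obj[0,1],obj[1,1]=-40,40
def W(p,o):
    c,s=np.cos(p[2]),np.sin(p[2]);return np.c_[p[0]+c*o[:,0]-s*o[:,1],p[1]+s*o[:,0]+c*o[:,1],o[:,2]]
r=least_squares(lambda p:(proj("top",W(p,obj))-pix).ravel(),[490,350,1.55])
print("cutter",r.x, r.fun.reshape(-1,2).round(1).tolist())
p=r.x;inv=lambda P:np.array([[np.cos(p[2]),np.sin(p[2])],[-np.sin(p[2]),np.cos(p[2])]])@(P[:2]-p[:2])
print("seat",W(p,np.array([[85,0,20.]])),"axis",W(p,np.array([[-75,0,95.]])))
k=f((562,212),147);q=inv(k)-[-75,0];print("knob",k.round(1),"local",q.round(1),"angle cw deg",np.degrees(np.arctan2(-q[1],q[0]))%360)
print("nose",inv(f((384,215),35)), "plate top", inv(f((417,180),95)))
E
```

```text
['Unreachable', 'calibration', 'camera', 'grasp_offset', 'read_state', 'regions_of', 'sign_off'] 18.8
bar [399.6 282.3 112. ] [283.9 286.1 112. ] [341.7 284.2 112. ] len 115.71530724509084
cutter [494.83684403 345.50064053   1.49620173] [[-0.1, 0.0], [0.4, 0.3], [-0.2, 1.3], [-0.6, 0.2], [-0.5, -1.2], [1.0, -0.7]]
seat [[501.17150647 430.26426511  20.        ]] axis [[489.24743599 270.70920707  95.        ]]
knob [467.5 239.3 147. ] local [-32.9  19.4] angle cw deg 210.4825455854759
nose [ 4.44759667 14.02348217] plate top [-15.01726497  -1.20524436]
```

```bash
python3 -m jog '[[94,[-0.44,-0.32,0],0],[94,[-0.44,-0.32,0],0],[94,[-0.44,-0.32,0],0],[94,[-0.44,-0.32,0],0],[94,[-0.44,-0.32,0],0],[94,[-0.44,-0.32,0],0],[94,[-0.44,-0.32,0],0],[94,[-0.44,-0.32,0],0],[94,[-0.44,-0.32,0],0],[94,[-0.44,-0.32,0],0],[94,[-0.44,-0.32,0],0],[94,[-0.44,-0.32,0],0],[94,[0,0,0],-0.033],[94,[0,0,0],-0.033],[94,[0,0,0],0]]' 40
python3 - <<'E'
from h import *
s=read_state();print(s["eef_pos"],s["eef_rot"]);T=wristT(s);im=camera("wrist");cv2.imwrite("pics/w1.png",im[:,:,::-1])
r=regions_of("wrist","blade_frame");print([(x["conf"],x["rect"]) for x in r[:2]])
E
```

```text
clock: 2.85
eef_pos: [342.2, 284.2, 205.5]
eef_rot: [3.141, 0.0, 3.108]
wrist_force: [-1.0, -0.1, -0.4]
finger_gap: 94.2
finger_force: 0.0
[342.16758449 284.23476427 205.53390169] [3.14148121e+00 1.39820556e-04 3.10838269e+00]
[(0.64, [268.7, 334.2, 81.4, 71.0]), (0.57, [282.6, 209.9, 35.1, 118.9])]
```

View pics/w1.png

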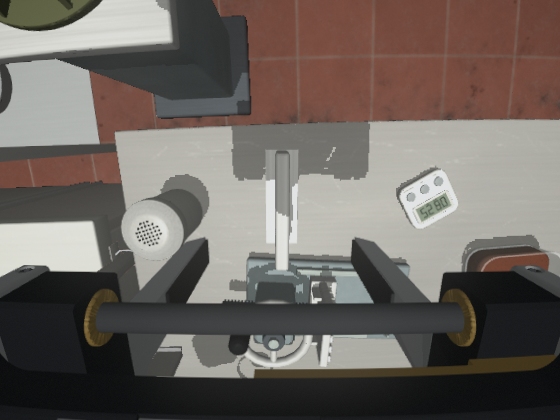

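The wrist picture shows the frame's top bar running from (283,151) to (281.5,270), between the open fingers.

```bash
python3 - <<'E'
from h import *
T=wristT()
a,b=at("wrist",(283,151),112,T),at("wrist",(281.5,271),112,T);print(a,b,(a+b)/2,np.linalg.norm(a-b),np.degrees(np.arctan2(*(a-b)[1::-1]*[-1,-1])))
r=regions_of("wrist","blade_frame")
for x in r:
  m=x["pixels"]; 
  if x["rect"][1]<240: 
    for row in (155,180,200,230,250,265):
      c=np.where(m[row])[0]; print(row,c.min() if len(c) else None,c.max() if len(c) else None)
E
```

```text
[280.50189833 290.37938216 112.        ] [400.280772 284.664976 112.      ] [340.39133516 287.52217908 112.        ] 119.91510754182968 -2.731393964733122
155 265 296
180 267 297
200 266 297
230 267 296
250 275 287
265 275 288
```

```bash
python3 -m jog '[[94,[0.02,0.035,0.4],0],[94,[0,0,0.5],0],[94,[0,0,0.5],0],[94,[0,0,0.5],0],[94,[0,0,0.5],0],[94,[0,0,0],0],[12,[0,0,0],0],[8,[0,0,0],0],[8,[0,0,0],0],[8,[0,0,0],0],[8,[0,0,0],0],[8,[0,0,0],0],[8,[0,0,0],0],[8,[0,0,0],0],[8,[0,0,0],0]]' 45
```

```text
clock: 4.5
eef_pos: [341.1, 286.1, 85.4]
eef_rot: [-3.142, -0.0, 3.107]
wrist_force: [-0.0, -0.3, 0.1]
finger_gap: 25.3
finger_force: 0.0
```

Still closing; I'll finish the grip and then lift 120 mm.

```bash
python3 -m jog '[[8,[0,0,0],0],[8,[0,0,0],0],[8,[0,0,0],0],[8,[0,0,0],0],[8,[0,0,0],0],[8,[0,0,0],0],[8,[0,0,-0.1],0],[8,[0,0,-0.3],0],[8,[0,0,-0.5],0],[8,[0,0,-0.5],0],[8,[0,0,-0.5],0],[8,[0,0,-0.5],0],[8,[0,0,0],0]]' 45
python3 - <<'E'
from h import *
for c in["wrist","top"]:
  im=camera(c);cv2.imwrite(f"pics/{c}2.png",im[:,:,::-1])
E
```

```text
clock: 5.8
eef_pos: [341.9, 286.7, 208.1]
eef_rot: [3.139, 0.004, 3.107]
wrist_force: [0.2, -0.3, -3.8]
finger_gap: 13.5
finger_force: 45.0
```

View pics/wrist2.png

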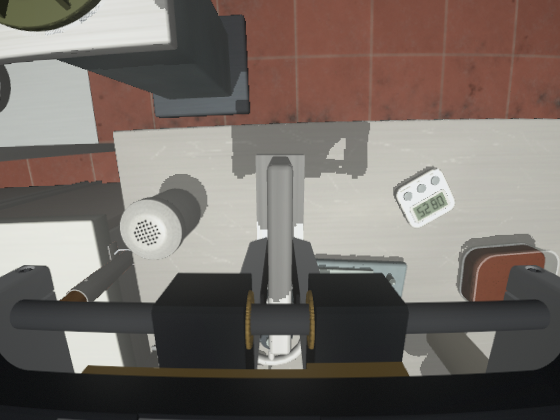

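The frame is held centrally between the fingers: gap 13.5 mm, near end of the bar at (281,157). I'll go round the wheel to a spot beside the seat and look at the pegs.

```bash
python3 -m jog '[[8,[0,0.2,0],0],[8,[0,0.4,0],0],[8,[0,0.4,0],0],[8,[0,0.4,0],0],[8,[0,0.2,0],0],[8,[-0.2,0,0],0],[8,[-0.4,0,0],0],[8,[-0.4,0,0],0],[8,[-0.4,0,0],0],[8,[-0.4,0,0],0],[8,[-0.4,0,0],0],[8,[-0.4,0,0],0],[8,[-0.4,0,0],0],[8,[-0.2,0,0],0],[8,[0,0,0],0],[8,[0,0,0],0]]'
python3 - <<'E'
from h import *
s=read_state();T=wristT(s);im=camera("wrist")
c=im[110:310,150:480];cv2.imwrite("pics/w3.png",cv2.resize(c,None,fx=2.4,fy=2.4,interpolation=cv2.INTER_CUBIC)[:,:,::-1])
print(s["eef_pos"],s["eef_rot"])
x0,y0,y=494.8,345.5,1.496
W=lambda a,b,z:[x0+np.cos(y)*a-np.sin(y)*b,y0+np.sin(y)*a+np.cos(y)*b,z]
P=[W(85,-40,39),W(85,40,39),W(110,-60,20),W(110,60,20)]
print(((proj("wrist",P,T)-[150,110])*2.4).round())
E
```

```text
clock: 7.5
eef_pos: [503.3, 360.4, 205.0]
eef_rot: [-3.141, -0.001, 3.107]
wrist_force: [-0.3, 0.5, -3.5]
finger_gap: 13.4
finger_force: 45.0
[503.32768091 360.36825962 205.0373671 ] [-3.14116659e+00 -7.97183043e-04  3.10697870e+00]
[[442. 285.]
 [455. 129.]
 [477. 311.]
 [500.  89.]]
```

View pics/w3.png

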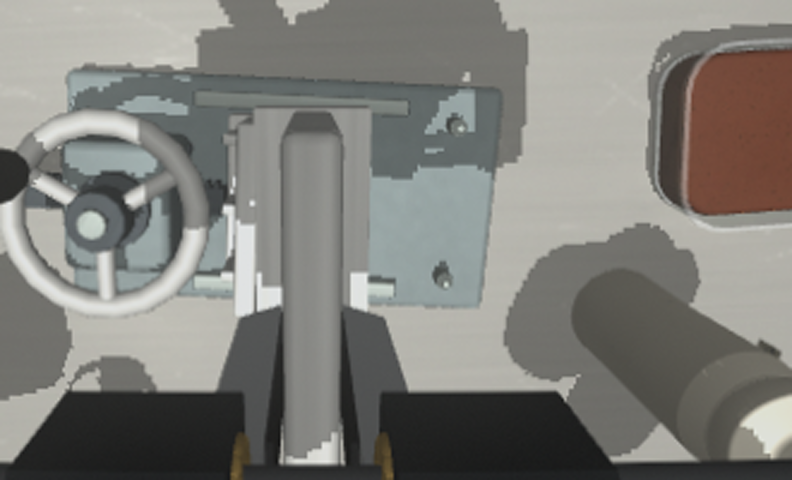

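The wrist crop shows the peg tips at about (458,126) and (444,277). The far deck corners are at (500,90) and (480,306), close to the prediction. I'll zoom in on the pegs and the foot.

```bash
python3 - <<'E'
from h import *
im=camera("wrist")
c=im[140:248,244:370]
z=cv2.resize(c,None,fx=5.5,fy=5.5,interpolation=cv2.INTER_CUBIC);cv2.imwrite("pics/w4.png",z[:,:,::-1])
E
```

```text
(no output)
```

View pics/w4.png

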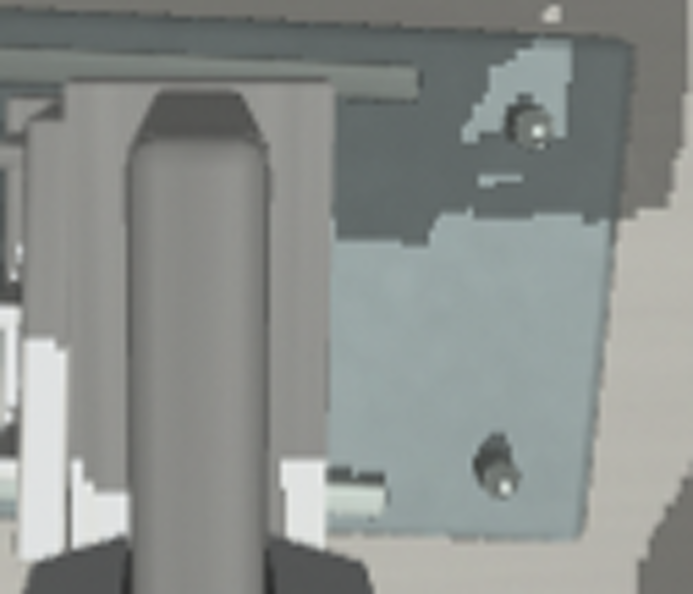

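The zoom shows the peg tips at (538,131) and (504,486), the deck corners at (632,42) and (580,538), and the bar's near end at row 140. The foot's edge is at row 82, columns 68–335.

```bash
python3 - <<'E'
from h import *
from scipy.optimize import least_squares
from scipy.spatial.transform import Rotation as R
s=read_state();T=wristT(s);g=lambda u:((np.array(u,float)+.5)/5.5-.5)+[244,140]
pix=np.array([g(u) for u in[(538,131),(504,486),(632,42),(580,538)]])
obj=np.array([[85,40,39],[85,-40,39],[110,60,20],[110,-60,20]],float)
def W(p,o):
    c,q=np.cos(p[2]),np.sin(p[2]);return np.c_[p[0]+c*o[:,0]-q*o[:,1],p[1]+q*o[:,0]+c*o[:,1],o[:,2]]
r=least_squares(lambda p:(proj("wrist",W(p,obj),T)-pix).ravel(),[490,350,1.5])
p=r.x;print("cutter",p,r.fun.reshape(-1,2).round(2).tolist());print("seat",W(p,obj[:1]*[1,0,0]))
a,b=[at("wrist",g(u),39,T) for u in[(538,131),(504,486)]];print("pegs",a,b,"mid",(a+b)/2,np.linalg.norm(a-b),"yaw",np.degrees(np.arctan2((b-a)[0]*-1,0)),np.degrees(np.arctan2(*(a-b)[1::-1]))-90)
Rt=R.from_euler('xyz',s["eef_rot"]).as_matrix();tt=lambda P:Rt.T@(P-s["eef_pos"])
zt=s["eef_pos"][2]
print("bar",tt(at("wrist",g((134,140)),zt+26.6,T)),tt(at("wrist",g((265,140)),zt+26.6,T)))
for z in(-85.4,-61.4):print("foot",tt(at("wrist",g((68,82)),zt+z,T)),tt(at("wrist",g((335,82)),zt+z,T)))
print("tool y angle",np.degrees(np.arctan2(Rt[1,1],Rt[0,1])))
E
```

```text
cutter [493.67254777 347.03836985   1.49427785] [[-0.68, -0.38], [-0.39, -0.06], [0.64, -0.77], [0.5, 1.44]]
seat [[500.17027324 431.78965046   0.        ]]
pegs [460.75948547 435.65848975  39.        ] [540.1490504  429.21412394  39.        ] mid [500.45426793 432.43630685  39.        ] 79.65069284381384 yaw -90.0 85.35924948117264
bar [ 58.74720298  -5.62294923 -26.59098914] [ 58.7423369    6.80110039 -26.59184413]
foot [ 58.92080465 -20.67867516  85.41007305] [58.90580694 22.8250147  85.40707954]
foot [ 60.0472556  -18.7728422   61.41010706] [60.03361544 20.7930283  61.40738452]
tool y angle 88.05384369612128
```

```bash
python3 -m jog '[[8,[0.05,0.2,0],0.007],[8,[0.05,0.4,0],0.007],[8,[0,0.4,0],0],[8,[0,0.32,0],0],[8,[0,0.1,0],0],[8,[0,0,0.3],0],[8,[0,0,0.4],0],[8,[0,0,0.4],0],[8,[0,0,0.3],0],[8,[0,0,0.1],0],[8,[0,0,0],0],[8,[0,0,0],0]]'
```

```text
clock: 8.8
eef_pos: [503.8, 431.8, 131.4]
eef_rot: [3.141, 0.001, 3.063]
wrist_force: [0.2, -0.7, -3.1]
finger_gap: 13.6
finger_force: 45.0
```

```bash
python3 -m jog '[[8,[0.064,-0.013,0],0],[8,[0,0,0],0],[8,[0,0,0.1],0],[8,[0,0,0.06],0],[8,[0,0,0.04],0],[8,[0,0,0.04],0],[8,[0,0,0],0]]'
```

```text
clock: 9.5
eef_pos: [500.1, 431.2, 118.0]
eef_rot: [-3.141, -0.0, 3.063]
wrist_force: [-0.1, 0.3, -3.5]
finger_gap: 13.7
finger_force: 45.0
```

```bash
python3 -m jog '[[8,[0,0,0.04],0],[8,[0,0,0.04],0],[8,[0,0,0.04],0],[8,[0,0,0.04],0],[8,[0,0,0],0]]'
```

```text
clock: 10.0
eef_pos: [500.1, 431.2, 110.0]
eef_rot: [-3.141, -0.0, 3.063]
wrist_force: [0.1, -0.3, -3.8]
finger_gap: 13.9
finger_force: 45.0
```

```bash
python3 -m jog '[[8,[0,0,0.04],0],[8,[0,0,0.03],0],[8,[0,0,0.02],0],[8,[0,0,0.02],0],[8,[0,0,0],0]]'
```

```text
clock: 10.5
eef_pos: [500.2, 431.3, 104.9]
eef_rot: [3.142, 0.0, 3.063]
wrist_force: [0.3, -0.2, -3.8]
finger_gap: 13.6
finger_force: 45.0
```

```bash
python3 -m jog '[[8,[0,0,0.02],0],[8,[0,0,0],0],[8,[0,0,0],0]]'
```

```text
clock: 10.8
eef_pos: [500.3, 431.5, 104.8]
eef_rot: [3.141, 0.001, 3.063]
wrist_force: [-3.0, -0.3, 6.0]
finger_gap: 13.6
finger_force: 45.0
```

```bash
python3 -m jog '[[60,[0,0,0],0],[60,[0,0,0],0],[60,[0,0,0],0],[60,[0,0,0],0],[60,[0,0,0],0],[60,[0,0,0],0],[60,[0,0,-0.2],0],[60,[0,0,-0.4],0],[60,[0,0,-0.5],0],[60,[0,0,-0.5],0],[60,[0,0,-0.4],0],[60,[0,0,-0.1],0],[60,[0,0,0],0]]'
python3 - <<'E'
from h import *
s=read_state();im=camera("wrist")
c=im[110:310,150:480];cv2.imwrite("pics/w5.png",cv2.resize(c,None,fx=2.4,fy=2.4,interpolation=cv2.INTER_CUBIC)[:,:,::-1])
E
```

```text
clock: 12.1
eef_pos: [500.3, 431.3, 209.7]
eef_rot: [3.141, 0.001, 3.063]
wrist_force: [0.7, 0.6, -1.1]
finger_gap: 59.9
finger_force: 0.0
```

View pics/w5.png

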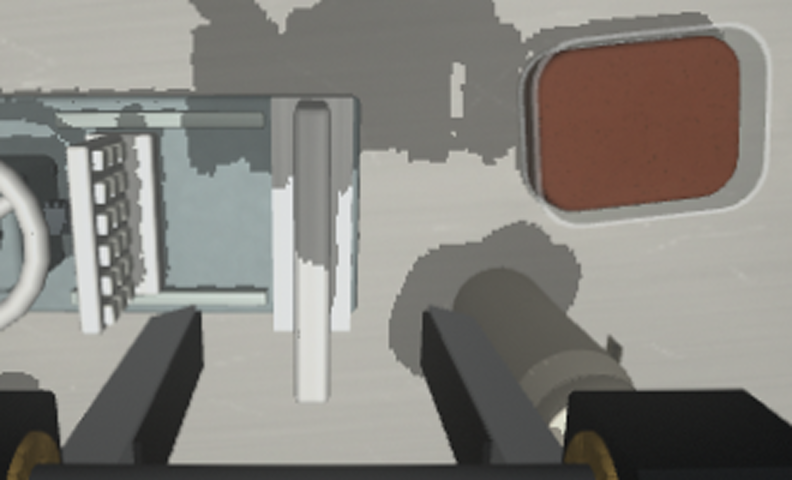

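The picture shows the frame sitting square and upright on the seat, foot edges at columns 272–355, with the fingers clear of it. Next I'll hover over the knob and measure it from near.

```bash
python3 -m jog '[[60,[0.04,-0.3,0],0],[60,[0.05,-0.5,0],0],[60,[0.05,-0.5,0],0],[60,[0.05,-0.5,0],0],[60,[0.05,-0.5,0],0],[60,[0.05,-0.5,0],0],[60,[0.05,-0.5,0],0],[60,[0.05,-0.4,0],0],[60,[0,-0.2,0],0],[60,[0,0,0],0],[60,[0,0,0],0]]'
python3 - <<'E'
from h import *
s=read_state();T=wristT(s);im=camera("wrist");print(s["eef_pos"],s["eef_rot"])
c=im[120:320,130:430];cv2.imwrite("pics/w6.png",cv2.resize(c,None,fx=2.6,fy=2.6,interpolation=cv2.INTER_CUBIC)[:,:,::-1])
print(((proj("wrist",[[465.5,238.5,147],[488.5,271.3,95]],T)-[130,120])*2.6).round())
E
```

```text
clock: 13.25
eef_pos: [465.6, 238.8, 208.6]
eef_rot: [-3.142, -0.0, 3.063]
wrist_force: [-0.6, -0.0, 0.3]
finger_gap: 59.9
finger_force: 0.0
[465.57283163 238.82572834 208.5949844 ] [-3.14150406e+00 -4.30973737e-04  3.06312268e+00]
[[387. 273.]
 [472. 285.]]
```

View pics/w6.png

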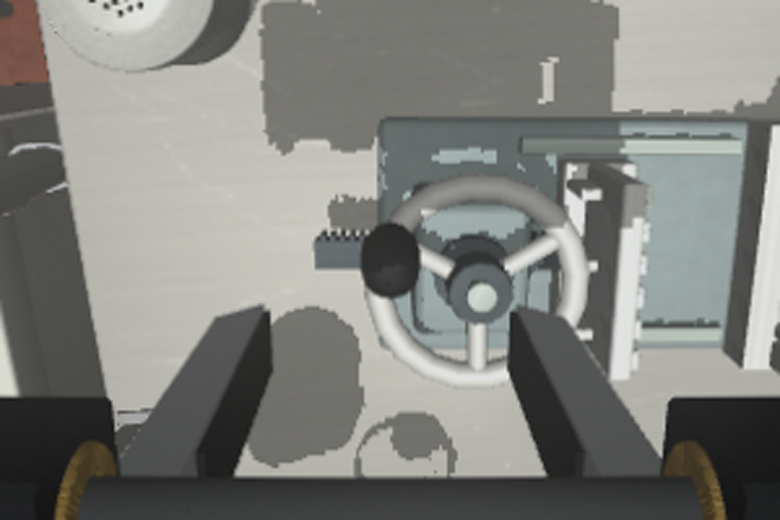

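The knob spans (362–420, 223–298), within about 1 mm of the prediction. The rim is centred at (476,281), so the axis is near (487.6, 272.0). I'll go down over the knob and grip it lightly.

```bash
python3 -m jog '[[34,[-0.01,0.005,0.1],0],[34,[0,0,0.2],0],[34,[0,0,0.2],0],[34,[0,0,0.3],0],[34,[0,0,0.4],0],[34,[0,0,0.4],0],[34,[0,0,0.2],0],[34,[0,0,0],0],[15,[0,0,0],0],[15,[0,0,0],0],[15,[0,0,0],0],[15,[0,0,0],0],[15,[0,0,0],0],[15,[0,0,0],0]]' 15
python3 -c "
from cell import *
for i in range(1):
  s=read_state();print(s['eef_pos'],s['wrist_force'],s['finger_gap'],s['finger_force'])"
```

```text
clock: 14.7
eef_pos: [466.4, 238.8, 119.7]
eef_rot: [3.141, 0.001, 3.063]
wrist_force: [-0.3, 1.2, 7.9]
finger_gap: 20.7
finger_force: 15.1
[466.40147867 238.76139789 119.6692041 ] [-0.31357316  1.19222507  7.89704096] 20.659383589947197 15.09937229566276
```

```bash
python3 -m jog '[[15,[0,0,-0.04],0],[15,[0,0,0],0],[15,[0,0,0],0]]'
```

```text
clock: 15.0
eef_pos: [465.8, 238.9, 120.1]
eef_rot: [3.141, -0.001, 3.063]
wrist_force: [4.4, 5.4, -10.1]
finger_gap: 20.8
finger_force: 14.8
```

```bash
python3 -c "
import numpy as np
t=[208.5,225]+list(range(240,600,15))
for a,b in zip(t,t[1:]):
  A,B=np.radians(a),np.radians(b);print(b%360,[round(-.8*(np.sin(B)-np.sin(A)),3),round(.8*(np.cos(B)-np.cos(A)),3)])"
python3 -m jog '[[15,[0,0,0.02],0],[15,[0.094,0.06,0],0],[15,[0.094,0.08,0],0],[15,[0,0,0],0]]'
```

```text
225 [np.float64(0.184), np.float64(0.137)]
240 [np.float64(0.127), np.float64(0.166)]
255 [np.float64(0.08), np.float64(0.193)]
270 [np.float64(0.027), np.float64(0.207)]
285 [np.float64(-0.027), np.float64(0.207)]
300 [np.float64(-0.08), np.float64(0.193)]
315 [np.float64(-0.127), np.float64(0.166)]
330 [np.float64(-0.166), np.float64(0.127)]
345 [np.float64(-0.193), np.float64(0.08)]
0 [np.float64(-0.207), np.float64(0.027)]
15 [np.float64(-0.207), np.float64(-0.027)]
30 [np.float64(-0.193), np.float64(-0.08)]
45 [np.float64(-0.166), np.float64(-0.127)]
60 [np.float64(-0.127), np.float64(-0.166)]
75 [np.float64(-0.08), np.float64(-0.193)]
90 [np.float64(-0.027), np.float64(-0.207)]
105 [np.float64(0.027), np.float64(-0.207)]
120 [np.float64(0.08), np.float64(-0.193)]
135 [np.float64(0.127), np.float64(-0.166)]
150 [np.float64(0.166), np.float64(-0.127)]
165 [np.float64(0.193), np.float64(-0.08)]
180 [np.float64(0.207), np.float64(-0.027)]
195 [np.float64(0.207), np.float64(0.027)]
210 [np.float64(0.193), np.float64(0.08)]
225 [np.float64(0.166), np.float64(0.127)]
clock: 15.4
eef_pos: [456.8, 247.1, 120.0]
eef_rot: [3.141, 0.001, 3.064]
wrist_force: [2.4, 4.7, -2.1]
finger_gap: 20.7
finger_force: 14.9
```

```bash
python3 -m jog '[[15,[0.127,0.166,0],0],[15,[0.08,0.193,0],0],[15,[0.027,0.207,0],0],[15,[-0.027,0.207,0],0],[15,[-0.08,0.193,0],0],[15,[0,0,0],0]]'
```

```text
clock: 16.0
eef_pos: [455.1, 295.4, 120.0]
eef_rot: [-3.141, 0.001, 3.064]
wrist_force: [7.0, -2.8, -0.3]
finger_gap: 20.9
finger_force: 15.0
```

```bash
python3 -m jog '[[15,[-0.127,0.166,0],0],[15,[-0.166,0.127,0],0],[15,[-0.193,0.08,0],0],[15,[-0.207,0.027,0],0],[15,[-0.207,-0.027,0],0],[15,[-0.193,-0.08,0],0],[15,[-0.166,-0.127,0],0],[15,[-0.127,-0.166,0],0],[15,[-0.08,-0.193,0],0],[15,[-0.027,-0.207,0],0],[15,[0,0,0],0]]'
```

```text
clock: 17.1
eef_pos: [527.7, 267.4, 120.0]
eef_rot: [-3.141, 0.0, 3.062]
wrist_force: [1.9, -1.7, -0.0]
finger_gap: 20.8
finger_force: 15.0
```

```bash
python3 -m jog '[[15,[0.027,-0.207,0],0],[15,[0.08,-0.193,0],0],[15,[0.127,-0.166,0],0],[15,[0.166,-0.127,0],0],[15,[0.193,-0.08,0],0],[15,[0.207,-0.027,0],0],[15,[0.207,0.027,0],0],[15,[0.193,0.08,0],0],[15,[0.166,0.127,0],0],[15,[0.127,0.166,0],0],[15,[0.08,0.193,0],0],[15,[0.027,0.207,0],0],[15,[-0.027,0.207,0],0],[15,[-0.08,0.193,0],0],[15,[-0.127,0.166,0],0],[15,[-0.166,0.127,0],0],[15,[-0.193,0.08,0],0],[15,[-0.207,0.027,0],0],[15,[0,0,0],0]]'
```

```text
clock: 19.0
eef_pos: [491.5, 312.2, 119.9]
eef_rot: [3.141, 0.0, 3.063]
wrist_force: [1.0, 2.2, 2.1]
finger_gap: 20.3
finger_force: 15.0
```

```bash
python3 -m jog '[[15,[-0.207,-0.027,0],0],[15,[-0.193,-0.08,0],0],[15,[-0.166,-0.127,0],0],[15,[-0.127,-0.166,0],0],[15,[0,0,0],0]]'
python3 - <<'E'
from h import *
im=camera("top")
c=cv2.resize(im[175:245,240:360],None,fx=6,fy=6,interpolation=cv2.INTER_CUBIC);cv2.imwrite("pics/t7.png",c[:,:,::-1])
t=[60,70,75,80,85,90,95,100,105,110]
for a,b in zip(t,t[1:]):
  A,B=np.radians(a),np.radians(b);print(b%360,[round(-.8*(np.sin(B)-np.sin(A)),3),round(.8*(np.cos(B)-np.cos(A)),3)])
E
```

```text
clock: 19.5
eef_pos: [524.8, 287.9, 120.0]
eef_rot: [-3.141, 0.001, 3.062]
wrist_force: [4.7, 1.3, 0.2]
finger_gap: 20.4
finger_force: 15.0
70 [np.float64(-0.059), np.float64(-0.126)]
75 [np.float64(-0.021), np.float64(-0.067)]
80 [np.float64(-0.015), np.float64(-0.068)]
85 [np.float64(-0.009), np.float64(-0.069)]
90 [np.float64(-0.003), np.float64(-0.07)]
95 [np.float64(0.003), np.float64(-0.07)]
100 [np.float64(0.009), np.float64(-0.069)]
105 [np.float64(0.015), np.float64(-0.068)]
110 [np.float64(0.021), np.float64(-0.067)]
```

```bash
python3 -m jog '[[15,[-0.059,-0.126,0],0],[15,[-0.021,-0.067,0],0],[15,[0,0,0],0]]'; python3 -m jog '[[15,[-0.015,-0.068,0],0],[15,[0,0,0],0]]';python3 -m jog '[[15,[-0.009,-0.069,0],0],[15,[0,0,0],0]]'
```

```text
clock: 19.85
eef_pos: [527.3, 279.1, 120.0]
eef_rot: [-3.141, 0.001, 3.063]
wrist_force: [6.3, 0.1, -0.8]
finger_gap: 21.0
finger_force: 15.0
clock: 20.05
eef_pos: [527.7, 275.9, 120.0]
eef_rot: [-3.141, 0.001, 3.063]
wrist_force: [4.6, -0.0, -0.9]
finger_gap: 20.7
finger_force: 15.0
clock: 20.25
eef_pos: [527.8, 272.4, 120.0]
eef_rot: [-3.141, 0.001, 3.063]
wrist_force: [4.7, -0.4, -0.9]
finger_gap: 20.6
finger_force: 15.0
```

```bash
python3 -m jog '[[15,[0,-0.05,0],0],[15,[0,0,0],0]]';python3 -m jog '[[15,[0,-0.04,0],0],[15,[0,0,0],0]]'; python3 - <<'E'
from h import *
F=[]
for i in range(3):
  im=camera("wrist");F.append(read_state()["wrist_force"])
print(np.array(F).round(1).tolist())
c=im[110:310,210:480];cv2.imwrite("pics/w8.png",cv2.resize(c,None,fx=2.9,fy=2.9,interpolation=cv2.INTER_CUBIC)[:,:,::-1])
E
```

```text
clock: 20.45
eef_pos: [527.7, 270.0, 120.0]
eef_rot: [-3.141, 0.001, 3.063]
wrist_force: [5.9, -0.3, -0.6]
finger_gap: 20.6
finger_force: 15.0
clock: 20.65
eef_pos: [527.6, 268.0, 120.0]
eef_rot: [-3.141, 0.001, 3.063]
wrist_force: [5.9, -0.3, -1.0]
finger_gap: 20.5
finger_force: 15.0
[[6.9, -0.7, -1.7], [6.8, -0.3, -0.0], [5.5, -0.3, -1.0]]
```

View pics/w8.png

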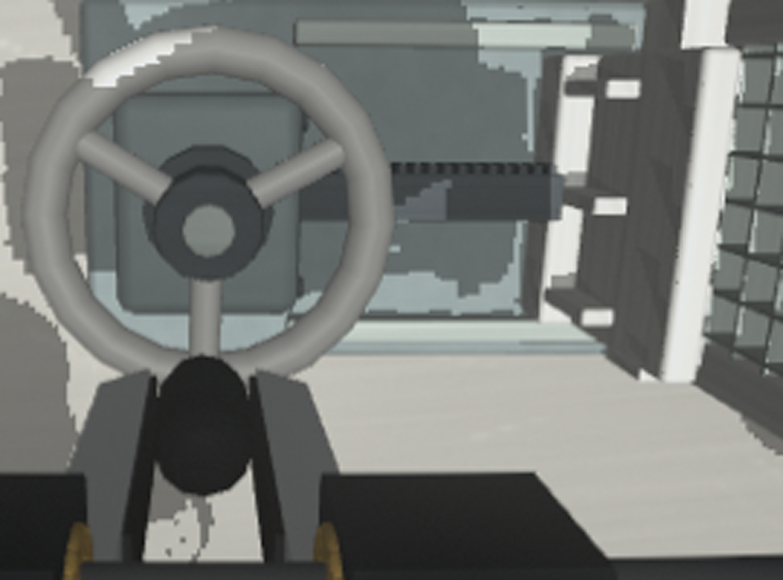

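The picture shows the knob held between the fingers at (205,430) and the push plate close in front of the frame's grid. There's no sign of contact in the force yet, so I'll creep on.

```bash
python3 -m jog '[[15,[0.002,-0.04,0],0],[15,[0,0,0],0]]'|grep -E "pos|force";python3 -m jog '[[15,[0.004,-0.04,0],0],[15,[0,0,0],0]]'|grep -E "pos|force"; python3 -m jog '[[15,[0.005,-0.04,0],0],[15,[0,0,0],0]]'|grep -E "pos|force"
```

```text
eef_pos: [527.3, 266.0, 120.0]
wrist_force: [6.0, -0.8, -1.7]
finger_force: 15.0
eef_pos: [526.9, 264.0, 120.0]
wrist_force: [5.9, -1.0, -1.1]
finger_force: 15.0
eef_pos: [526.5, 262.0, 120.0]
wrist_force: [5.4, -1.3, -1.6]
finger_force: 15.0
```

```bash
python3 -m jog '[[15,[0.008,-0.04,0],0],[15,[0,0,0],0]]'|grep -E "pos|wrist_force";python3 -m jog '[[15,[0.009,-0.04,0],0],[15,[0,0,0],0]]'|grep -E "pos|wrist_force"
```

```text
eef_pos: [525.9, 260.0, 120.0]
wrist_force: [4.9, -0.9, 0.2]
eef_pos: [525.2, 258.0, 120.0]
wrist_force: [4.7, -1.3, -0.1]
```

```bash
python3 -m jog '[[15,[0.01,-0.04,0],0],[15,[0,0,0],0]]'|grep -E "pos|wrist_force"
```

```text
eef_pos: [524.5, 256.2, 120.0]
wrist_force: [5.0, -0.5, -0.7]
```

```bash
python3 -m jog '[[15,[0.011,-0.03,0],0],[15,[0,0,0],0]]'|grep -E "pos|wrist_force"
```

```text
eef_pos: [523.9, 255.1, 120.0]
wrist_force: [5.6, 1.0, -0.9]
```

```bash
python3 -m jog '[[15,[0.011,-0.03,0],0],[15,[0,0,0],0]]'|grep -E "pos|wrist_force"
```

```text
eef_pos: [523.4, 254.0, 120.0]
wrist_force: [7.3, 3.7, -1.3]
```

Resistance at the knob has risen by about 5 N, so the pusher is against the foot. I'll ease off a touch, release and rise.

```bash
python3 -m jog '[[15,[-0.004,0.01,0],0],[36,[0,0,0],0],[36,[0,0,0],0],[36,[0,0,0],0],[36,[0,0,0],0],[36,[0,0,0],0],[36,[0,0,-0.2],0],[36,[0,0,-0.4],0],[36,[0,0,-0.5],0],[36,[0,0,-0.5],0],[36,[0,0,-0.3],0],[36,[0.1,0,0],0],[36,[0.3,0.3,0],0],[36,[0.3,0.4,0],0],[36,[0.2,0.4,0],0],[36,[0,0.3,0],0],[36,[0,0,0],0]]'
python3 - <<'E'
from h import *
im=camera("wrist");t=camera("top")
a=cv2.resize(im[90:310,190:430],(600,550),interpolation=cv2.INTER_CUBIC)
cv2.imwrite("pics/w9.png",a[:,:,::-1])
E
```

```text
clock: 24.1
eef_pos: [483.7, 328.4, 214.4]
eef_rot: [-3.141, -0.001, 3.065]
wrist_force: [0.4, -0.1, -0.5]
finger_gap: 36.0
finger_force: 0.0
```

View pics/w9.png

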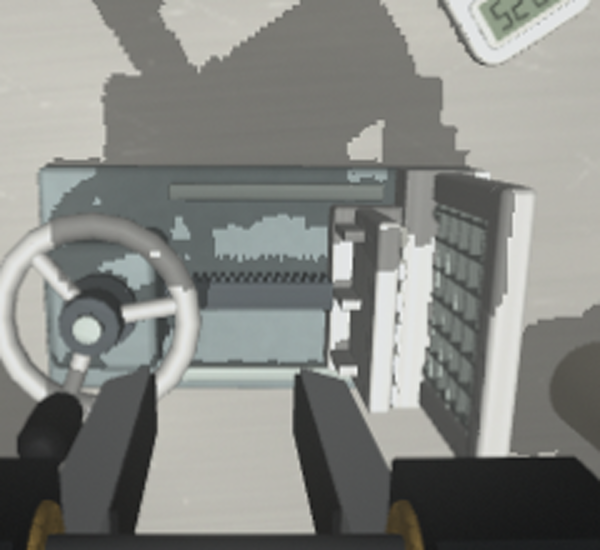

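The last picture shows the frame upright and square on its seat with the pusher's nose against the foot. The knob is free at (50,425) and the gripper is clear.

```bash
python3 -c "
from cell import *
print(sign_off())"
```

```text
the job is handed in; nothing more can be done
None
```

I stood the blade frame fully down over its pegs and released it, wound the pusher up against its foot until resistance rose about 5 N at the knob (roughly 35 N at the nose), eased off slightly, then let go and handed the job in at about 24 s; no verdict was returned.

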